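# Park the guard and draw the sampler's plunger to its third ring

## Task

Take the guard off the piston sampler and hang it over the bar of the parking rail, letting go of it there. Then grip the plunger's knob and draw the plunger straight up out of its bore, without wrenching it sideways, until its third (lowest) ring groove is level with the top of the sampler's head plate (45 mm out); do not pull it past that by much, and finish while still holding it there. Leave the other things where they stand.

Things in the scene. Friction and masses are not known exactly. Their poses are not given: they have to be found in the camera images.
- sampler: Piston sampler, fixed: grey foot 56 (x) x 80 (y) x 12 mm, clear upright barrel 35 mm across, on it a flat aluminium head plate 86 (x) x 48 (y) x 10 mm, its top 90 mm above the worktop. Origin: under the middle of the foot, on the worktop; z up along the vertical bore, 18 mm wide in the head plate, 20.5 mm in the barrel, 76 mm deep.
- mouth (a point): Centre of the bore's mouth, in the top face of the sampler's head plate (90 mm above the worktop). Surroundings: a tall stirrer stands to the right of the sampler and rail (y below 0.09 m), tall equipment further right, a press behind left, a wall cabinet 0.67 m up at the left (y above 0.38 m): come round from the right close to the base and keep lifts low.
- plunger: Loose steel plunger, 0.1-0.2 kg, home in the bore, 1 mm play all round in the head plate; falls back if let go. Origin: on its axis, underside of its shoulder, which rests on the head plate when home; z up. Below: rod 16 mm across, 74 mm long, ring grooves 15, 30, 45 mm down. Above: shoulder 25 mm across, 5 thick; neck 12 mm across; black round knob 30 mm across from 29 to 53 mm.
- ring3 (a point): On the plunger's axis at its third (lowest) ring groove, 45 mm below the shoulder.
- knob (a point): Centre of the plunger's black knob, 41 mm above the shoulder's underside: where to grip.
- guard: Loose guard, 0.12 kg: aluminium inverted U, 62 (x) x 36 (y) x 64 mm tall; upright grey grip tab on top, 40 (x) x 12 (y), from 64 to 98 mm up. Origin: under its middle, level with its feet. Leg plates at +x and -x, 52 mm apart inside; inner height 58 mm; open to +y and -y. Starts standing on the head plate over the knob. Hangs stably on a 12 mm bar along its y.
- tab (a point): In the guard's grip tab, 85 mm above the guard's feet: where to grip, closing along the guard's y (12 mm thick).
- rail: Parking rail, fixed: foot 50 (x) x 110 (y) x 10 mm, two 12 mm posts 90 mm apart (centres), a level steel bar 12 mm across along its y. Origin: under the middle of the foot, on the worktop. With the guard hung on the bar, the guard's feet are 68 mm above the worktop.
- rail_top (a point): Middle of the rail's bar, on the top of the bar, 126 mm above the worktop.
- bulb: Bystander: red rubber pipette bulb, 54 mm wide, 83 mm tall, standing. Origin: centre of its underside.
- bottle: Bystander: white screw-cap sample bottle, 50 mm wide, 90 mm tall, standing. Origin: centre of its underside.
- beaker: Bystander: clear empty beaker, 69 mm wide, 98 mm tall, standing. Origin: centre of its underside.
- vial: Bystander: small white vial with black cap, 21 mm wide, 54 mm tall, standing. Origin: centre of its underside.
- tape: Bystander: roll of tan tape lying flat, 78 mm across, 19 mm tall. Origin: centre of its underside.
- clock_timer: Bystander: small white bench timer, 22 x 66 x 62 mm, standing. Origin: centre of its underside.
Things that resemble listed ones, but are neither listed nor needed, are in the scene too. What is shaped like the guard but green or purple is not meant.

How it is judged (in metres and radians):
On the way:
1. the guard hangs over the rail's bar, let go, while the plunger is still home (x of guard in the frame of rail between -0.022 and 0.022 m and y of guard in the frame of rail between -0.025 and 0.025 m and z of guard in the frame of rail between 0.06 and 0.076 m and angle between guard's own z axis and vertical below 0.25 rad and contact force between guard and rail above 0.3 N and contact force between guard and the fingers below 0.05 N and linear speed of guard below 0.03 m/s and z of plunger in the frame of mouth below 0.006 m), for 0.3 s.
At the end, for the whole second after the job is handed in: The guard hangs upright (within 0.25 rad) over the rail's bar between its posts, not touched by the fingers; the plunger is held still in the fingers, its third ring within 5 mm of the level of the head plate's top, its rod still in the bore and in line with it (within 0.08 rad) (x of guard in the frame of rail between -0.022 and 0.022 m and y of guard in the frame of rail between -0.025 and 0.025 m and z of guard in the frame of rail between 0.06 and 0.076 m and angle between guard's own z axis and vertical below 0.25 rad and contact force between guard and rail above 0.3 N and contact force between guard and the fingers below 0.05 N and linear speed of guard below 0.03 m/s and z of ring3 in the frame of mouth between -0.005 and 0.005 m and horizontal distance between ring3 and mouth below 0.004 m and angle between the z axis of plunger and the z axis of sampler, either way round below 0.08 rad and contact force between plunger and the fingers above 1 N and contact force between plunger and guard below 0.05 N and linear speed of plunger below 0.01 m/s); the arm keeps its last pose, push and grip.
It fails at once if the plunger is pulled out more than 60 mm (z of plunger in the frame of mouth above 0.06 m).
It fails at once if the plunger is wrenched against its bore (over 50 N) (contact force between plunger and sampler above 50 N).
It fails at once if a bystander is shifted by more than 30 mm or knocked over (distance of any of bulb, bottle, beaker, vial, tape, clock_timer from where it was at the start of the episode above 0.03 m or angle between any of bulb, bottle, beaker, vial, tape, clock_timer's own z axis and vertical above 0.5 rad).
It also fails if it takes over 54 s, if anything falls off the work surface, if the arm or the gripper's body presses on something with over 40 N, if the wrist force passes 120 N, or if a joint passes its speed limit or range.

## Robot

A 6-joint arm with a two-finger parallel gripper is mounted at the origin on a cart in front of the work surface, level with it; the furniture and walls round the work are solid. World frame = base frame: x ahead of the robot, y to its left, z up, the work surface at z = 0. Lengths are in mm, angles in rad, forces in N, time in s.
With the tool pointing down it reaches from about 300 to 775 mm from the base axis. Payload 14.6 kg.
Tool frame: the origin (TCP) lies on the centre line of the jaws, within the pads' length; the fingertips stand 8 mm ahead of it and the grasp point (between the pads) lies 11 mm behind it; z points along the fingers, y is the line along which they close (so a half turn about z gives the same grasp; the last joint's range is limited). The gripper opens to 94 mm and grips with 3 to 60 N. Pads are 16 mm wide; open, the fingers measure 119 mm over their backs; the gripper's body (75 mm by 177 mm) begins 78 mm behind the grasp point.
Start: joints at [1.186, 0.3, 1.521, -0, 1.321, -0.067], TCP at [171.86, 522.45, 213.446] pointing down, gripper open.
Joint ranges: [-3.03, 3.03], [-0.79, 2.21], [0.23, 2.52], [-1.04, 4.18], [0, 3.07], [-2.55, 2.55]. Speed limits (rad/s): [2.22, 2.22, 2.57, 3.14, 3.14, 3.14].

## Interface

Orientations are given as [roll, pitch, yaw] about the fixed x, y, z axes, in that order (R = Rz(yaw) Ry(pitch) Rx(roll)).
In Python, from cell import manip gives the robot as it stands.
- The arm moves only by the tool jog_arm, never from a script. Its argument "rows" is one flat list of numbers, 7 for each row, row after row: the shift along the world's x, y, z in cm, then the turn, a rotation vector about the world's x, y, z in rad, then the closure, from 0 (fully open) to 1 (shut). In form: [dx, dy, dz, rx, ry, rz, fingers, dx, dy, dz, rx, ry, rz, fingers, ...]. A call has 1 to 20 rows; each row shifts and turns the commanded pose from where the row before left it; what a row does not reach is not made up. A row lasts 1/12 s, in which the tool goes at most 41.7 mm and 7.16 degrees, less where a joint would pass 70% of its speed; a pose out of reach is approached as far as the arm can. A call with a gripper value outside its range is refused whole. The fingers move at their own pace and stop on an object; "newtons" is the grip in N (left out, the last holds). Time passes only in rows, so rows that do not move let the fingers close. It gives the time, the measured TCP pose, the force, the opening and the grip force at its end, in the units of the state.
- manip.read_state(): the state, without advancing time (a new reading comes with each control period).
- manip.camera(name): name is "scene" or "top" or "wrist"; returns (picture, depth): 480x640x3 uint8, blue, green, red; 480x640 float32, mm along the optical axis (not along the pixel's ray), 0 where there is no reading.
- manip.camera_model(name): a dict with "K" (3x3 intrinsics, pixels), "R" (3x3) and "t" (3): a world point X has camera coordinates R X + t. Camera axes: x right, y down, z forward; pixel columns grow to the right and rows downward; lengths in mm; the calibration is good to about 2 mm. A picture is of the moment at which its call begins: read the wrist's pose just before it. camera_model takes no time and is no camera call; for the wrist camera it gives the pose at the moment of the call.
- manip.sign_off(): hands the job in; it is judged then, once.
The state is a dict: "clock": time; "joints": joint angles; "qd": joint speeds; "effort": joint torques, N m; "eef_pos": TCP position; "eef_rot": TCP orientation; "wrist_force": force on the tool from outside, world axes, zero at the start; "moment": the same for the moment, N m; "finger_gap": finger opening in mm; "finger_force": force on a finger pad.
Only numpy, scipy, OpenCV 4.12 (cv2) and the standard library are available. Lean on these libraries where they do the work, as an engineer would, in place of code of your own. Each camera call takes 0.05 s, during which the arm holds its last target. There are 200 camera calls.

## Working session

There is one attempt and no reset: what is moved stays moved. The work goes in short steps, Python scripts to look and compute and a tool call to move; the robot and the scene stay as the last step left them, time stands still between calls to the robot, and variables do not carry over. Pictures are saved under pics/ and viewed, at most 10 in all, crops included, and the job is handed in when it is done.

Besides the shell and the picture viewer there is one more tool, called after "Request:" by a JSON object that holds its "method" and its "body". jog_arm: Moves the arm, as the interface text tells. Its arguments: {"type":"object","properties":{"rows":{"type":"array"},"newtons":{"type":"number"}},"required":["rows"]}

```bash
mkdir -p pics
cat > h.py <<'E'
from cell import manip
import numpy as np, cv2
def grab(n):
    m=manip.camera_model(n); p,d=manip.camera(n)
    K,R,t=[np.array(m[k],float) for k in("K","R","t")]
    v,u=np.mgrid[:480,:640]
    c=np.stack([(u-K[0,2])/K[0,0]*d,(v-K[1,2])/K[1,1]*d,d],-1)
    X=(c-t.ravel())@R   # R^T (c-t)
    X[d==0]=np.nan
    np.savez('%s.npz'%n,p=p,d=d,X=X,K=K,R=R,t=t)
    return p,d,X
E
python3 - <<'E'
from h import *
print(manip.read_state())
for n in("scene","top"):
    p,d,X=grab(n); cv2.imwrite(f'pics/{n}1.png',p); m=manip.camera_model(n); print(n,-np.array(m['R']).T@np.array(m['t']).ravel(), np.array(m['R'])[2])
E
```

```text
{'clock': 0.0, 'joints': array([ 1.18638238e+00,  3.00481645e-01,  1.52158924e+00,  9.86001865e-06,
        1.32069023e+00, -6.65956477e-02]), 'qd': array([ 0.00037373,  0.00038966, -0.00026055, -0.00062128,  0.00038744,
        0.00095021]), 'effort': array([ 1.86641641e-04, -5.31804943e+01, -3.52735984e+01,  7.08134053e-02,
        2.44095846e-02, -1.30118678e-04]), 'eef_pos': array([171.77459148, 522.21973061, 212.87708817]), 'eef_rot': array([-3.14042742e+00, -8.72861170e-05,  2.82377186e+00]), 'wrist_force': array([-0.90278991,  0.35874519,  0.19952   ]), 'moment': array([ 0.03423519,  0.03316369, -0.03866352]), 'finger_force': 0.0, 'finger_gap': 93.89948192952274}
scene [ 253.07340763 -395.71017682 1030.5157751 ] [ 0.30115116  0.57740675 -0.75888696]
top [ 507.20992887  298.32589672 1358.79205304] [ 0.06151904  0.00959201 -0.99805982]
```

View pics/scene1.png

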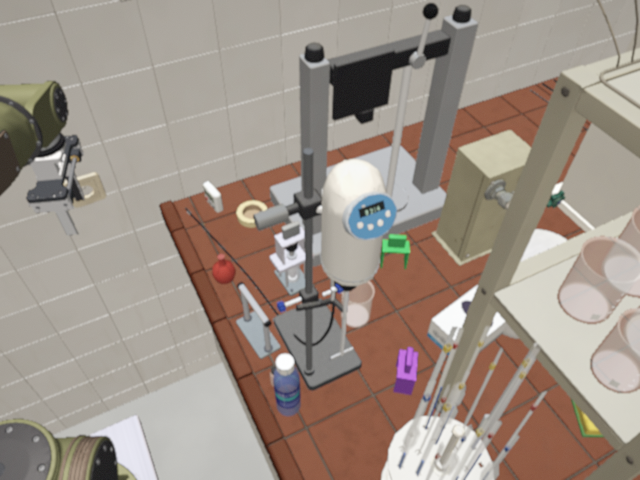

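View pics/top1.png

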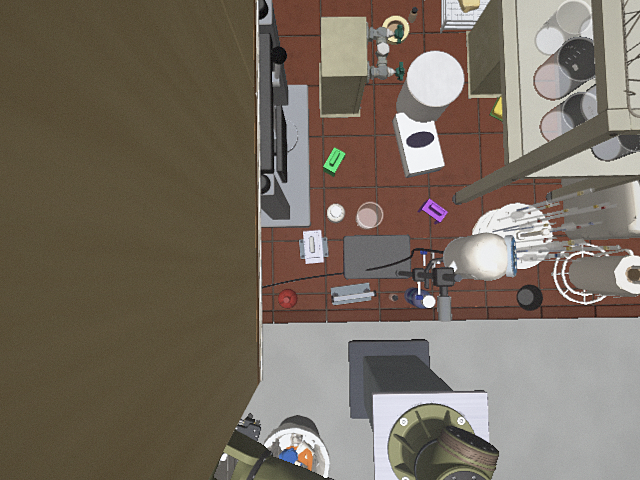

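The top view shows the sampler with its guard at about (313,246) and the rail at (352,294). The bulb is at (287,298) and the stirrer foot at (377,257). The arm is at the lower left. Next I measure these from depth.

```bash
cat > m.py <<'E'
from h import *
def load(n): return np.load(f'{n}.npz')
def obj(n,x0,x1,y0,y1,z0,z1,show=True):
    X=load(n)['X'];m=(X[...,0]>x0)&(X[...,0]<x1)&(X[...,1]>y0)&(X[...,1]<y1)&(X[...,2]>z0)&(X[...,2]<z1)
    P=X[m]
    if len(P)<4: return print(n,'few',len(P))
    r=cv2.minAreaRect(P[:,:2].astype(np.float32)*1.0)
    print(n,len(P),'med',np.median(P,0).round(1),'rect',np.round(r[0],1),np.round(r[1],1),round(r[2],1))
    return P
E
python3 - <<'E'
from m import *
X=load('top')['X'];p=load('top')['p']
for uv in[(313,246),(352,294),(287,298),(377,257),(336,212),(370,214),(393,297),(430,300)]:
    print(uv,X[uv[1],uv[0]].round(1))
c=p[200:320,250:450]; cv2.imwrite('pics/topc.png',cv2.resize(c,(800,480),interpolation=cv2.INTER_CUBIC))
s=load('scene')['p'];cv2.imwrite('pics/scc.png',cv2.resize(s[170:380,180:420],(800,700),interpolation=cv2.INTER_CUBIC)[:600])
E
```

```text
(313, 246) [558.2 316.7 187.7]
(352, 294) [435.4 219.5 117.3]
(287, 298) [426.2 389.7  86.3]
(377, 257) [531.2 141.2  21.4]
(336, 212) [652.  255.2  89.9]
(370, 214) [654.1 155.7   4. ]
(393, 297) [421.8 105.4  58.5]
(430, 300) [421.4  35.1 187.9]
```

View pics/topc.png

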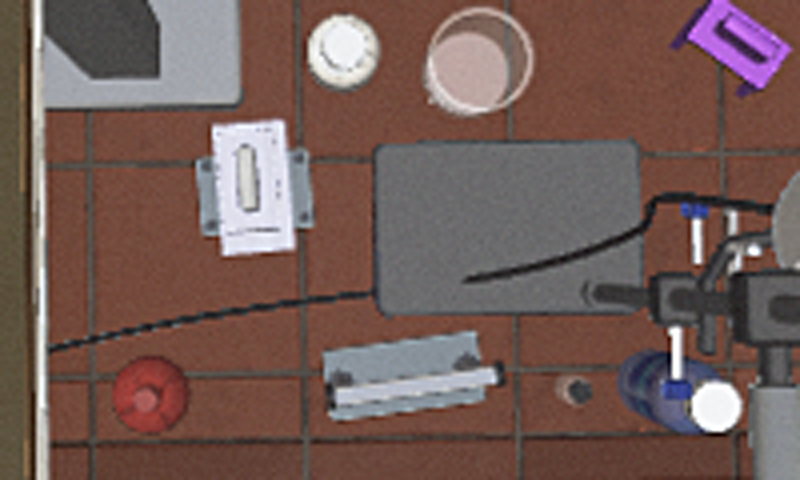

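View pics/scc.png

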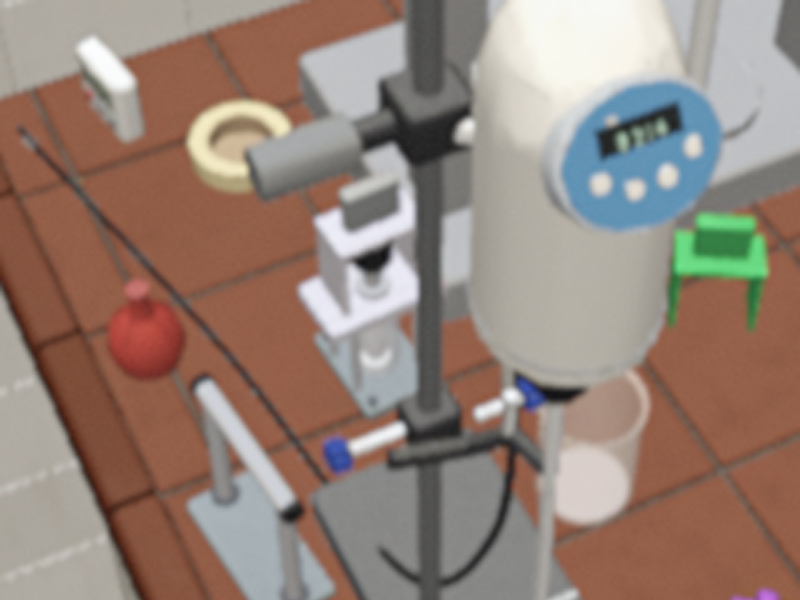

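Run:
```python
from m import *
for n in('top','scene'):
    print('tab');obj(n,520,600,280,350,175,200)
    print('guardtop');obj(n,500,610,260,370,147,160)
    print('plate');obj(n,500,610,260,370,84,97)
    print('foot');obj(n,490,630,260,370,6,17)
    print('bar');obj(n,380,480,130,290,112,135)
    print('railfoot');obj(n,380,480,140,290,5,16)
    print('bulb');obj(n,380,480,340,430,20,95)
    print('vial');obj(n,400,450,85,125,30,70)
    P=obj(n,300,800,-100,330,200,700)
    if P is not None:
        for z in range(200,700,100):
            Q=P[(P[:,2]>z)&(P[:,2]<z+100)]
            if len(Q): print(z,Q.min(0).round(),Q.max(0).round())
# wall side
print(manip.camera_model('wrist')['t'])
```

```text
tab
top 78 med [563.1 321.3 187.3] rect [562.1 321. ] [37.7 11.9] 4.1
guardtop
top 269 med [562.1 321.6 153.9] rect [562.8 321. ] [61.9 35.9] 3.2
plate
top 229 med [543.6 308.3  90. ] rect [561.2 319.1] [86.  47.9] 3.8
foot
top 208 med [563.7 324.   11.8] rect [560.2 316.7] [103.3 135.5] 87.0
bar
top 218 med [430.4 217.7 124.6] rect [429.7 217.3] [ 15.3 115.1] 5.9
railfoot
top 598 med [434.4 217.    9.7] rect [429.9 212.7] [ 99.2 142.3] 0.1
bulb
top 295 med [423.6 391.7  47. ] rect [421.1 393.8] [52.8 50.4] 0.1
vial
top 48 med [420.8 101.9  50.3] rect [419.9 101.4] [16.6 19.5] 59.7
top 7512 med [538.6  10.  536.2] rect [592.  -19.8] [131.  429.4] 56.1
200 [431. -99. 201.] [707.  95. 300.]
300 [474. -99. 300.] [800.  92. 400.]
400 [ 410. -100.  400.] [800.  99. 500.]
500 [ 408. -100.  500.] [707.  99. 600.]
600 [ 677. -100.  600.] [707. -78. 700.]
tab
scene 135 med [561.6 313.  184.7] rect [562.3 315.6] [38.9 14.9] 1.8
guardtop
scene 268 med [555.1 309.4 152.8] rect [562.8 315.9] [63.5 38.7] 1.6
plate
scene 448 med [551.9 306.4  88.9] rect [560.9 313.5] [86.4 49.9] 3.2
foot
scene 336 med [551.3 297.5  10.5] rect [570.7 302.2] [ 75.9 101.4] 73.1
bar
scene 339 med [429.9 207.4 123.6] rect [430.7 212.6] [ 15.1 120.7] 6.4
railfoot
scene 1057 med [424.8 209.    9. ] rect [430.  214.9] [149.1  99.6] 89.9
bulb
scene 449 med [419.3 378.7  44.6] rect [421.4 384.7] [49.5 50.1] 66.6
vial
scene 47 med [414.8  95.5  49.5] rect [415.6  96.9] [17.5 11.8] 43.9
scene 14208 med [506.6  -7.1 513.6] rect [591.9 -24.2] [128.9 427.9] 56.0
200 [ 431. -100.  200.] [681.  88. 300.]
300 [ 480. -100.  300.] [681.  78. 400.]
400 [ 409. -100.  400.] [800.  92. 500.]
500 [ 409. -100.  500.] [681.  93. 600.]
600 [ 677. -100.  600.] [681. -82. 700.]
[-550.40595137  -30.03391265  391.88239557]
```

Run:
```python
from m import *
for n in('top','scene'):
    X=load(n)['X'].reshape(-1,3); 
    for z in range(20,900,80):
        Q=X[(X[:,0]>250)&(X[:,0]<900)&(X[:,1]>330)&(X[:,1]<600)&(X[:,2]>z)&(X[:,2]<z+80)]
        if len(Q): print(n,z,len(Q),Q.min(0).round(),np.percentile(Q,2,axis=0).round(),Q.max(0).round())
m=manip.camera_model('wrist'); R=np.array(m['R']);print('wristcam',-R.T@np.array(m['t']).ravel(),R.round(2).tolist(),m['K'])
```

```text
top 20 2939 [395. 330.  20.] [410. 331.  35.] [900. 462.  96.]
top 100 185 [532. 330. 102.] [535. 330. 109.] [866. 429. 175.]
top 180 152 [639. 381. 181.] [639. 381. 182.] [865. 428. 258.]
top 260 163 [638. 381. 261.] [639. 381. 263.] [872. 428. 340.]
top 340 280 [638. 365. 340.] [639. 365. 342.] [802. 424. 420.]
top 420 2400 [638. 365. 420.] [639. 365. 432.] [900. 412. 500.]
top 500 654 [640. 351. 500.] [642. 352. 500.] [881. 404. 577.]
top 660 2673 [351. 383. 675.] [362. 383. 678.] [900. 388. 740.]
top 740 3882 [352. 384. 740.] [362. 384. 742.] [864. 387. 820.]
top 820 5509 [352. 384. 820.] [361. 384. 822.] [815. 387. 900.]
scene 20 2041 [395. 330.  20.] [402. 332.  22.] [900. 600. 100.]
scene 100 253 [532. 330. 100.] [536. 332. 101.] [879. 427. 180.]
scene 180 577 [638. 373. 180.] [639. 375. 183.] [879. 426. 260.]
scene 260 864 [637. 373. 260.] [639. 375. 262.] [879. 427. 340.]
scene 340 2403 [636. 357. 340.] [639. 360. 343.] [879. 426. 420.]
scene 420 5079 [638. 358. 420.] [639. 360. 422.] [900. 428. 500.]
scene 500 728 [640. 346. 500.] [642. 348. 501.] [883. 420. 574.]
scene 660 18 [351. 379. 673.] [351. 379. 673.] [366. 386. 678.]
wristcam [ 91.42570217 549.49726703 383.55528114] [[0.31, 0.95, -0.0], [0.91, -0.3, 0.29], [0.27, -0.09, -0.96]] [[419.2699331    0.         323.99547591]
 [  0.         419.2699331  243.95455733]
 [  0.           0.           1.        ]]
```

Request:
{"method": "jog_arm", "body": {"rows": [1.5,-3,1,0,0,0.06,0,1.5,-3,1,0,0,0.06,0,1.5,-3,1,0,0,0.06,0,1.5,-3,1,0,0,0.06,0,1.5,-3,0,0,0,0.06,0,1.5,-3,0,0,0,0.06,0]}}

```text
clock: 0.6
eef_pos: [262.2, 341.0, 253.7]
eef_rot: [3.141, 0.001, -3.096]
wrist_force: [0.5, -0.4, 0.4]
finger_gap: 93.8
finger_force: 0.0
```

Request:
{"method": "jog_arm", "body": {"rows": [3,-0.5,0,0,0,0.016,0,3,-0.5,0,0,0,0,0,3,-0.5,0,0,0,0,0,3,-0.5,0,0,0,0,0,3,-0.5,0,0,0,0,0,3,0,0,0,0,0,0,0,0,0,0,0,0,0,0,0,0,0,0,0,0]}}

```text
clock: 1.27
eef_pos: [442.5, 317.0, 252.4]
eef_rot: [-3.141, -0.002, -3.085]
wrist_force: [-0.2, 0.3, -0.4]
finger_gap: 93.8
finger_force: 0.0
```

Run:
```python
from m import *
p,d,X=grab('wrist'); cv2.imwrite('pics/w1.png',p); s=manip.read_state(); print(s['eef_pos'],s['eef_rot'],s['clock'])
print('tab');obj('wrist',520,600,280,350,175,200)
print('guardtop');obj('wrist',500,610,260,370,147,160)
print('plate');obj('wrist',500,610,260,370,84,97)
print('bar');obj('wrist',380,480,130,290,112,135)
```

```text
[441.65333019 317.27073687 252.82241905] [-3.14106934e+00 -1.20542262e-03 -3.08392726e+00] 1.3167
tab
wrist 312 med [543.6 318.7 184.7] rect [545.4 318.8] [ 7.4 11.2] 5.2
guardtop
wrist 2084 med [545.6 319.  153.5] rect [553.2 319.1] [45.1 35.7] 3.4
plate
wrist 1612 med [529.3 313.1  89.5] rect [560.5 317.7] [87.6 47.9] 3.9
bar
wrist 2744 med [429.1 215.7 124.4] rect [429.6 215.6] [ 16.1 116.3] 6.8
```

View pics/w1.png

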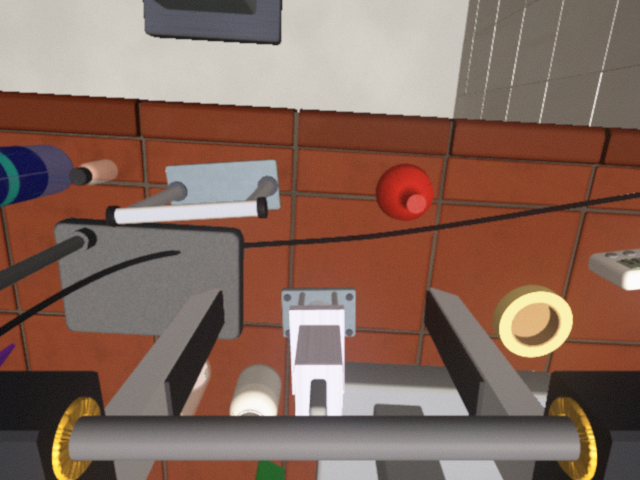

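The wrist view shows the guard with its tab under the jaw line at about (318,350), and the rail bar running from (110,215) to (265,207). The wrist measurements agree with the other cameras. The guard is at about (562,319) with yaw 0.06, and the rail at about (430,215.5) with yaw 0.11.

Request:
{"method": "jog_arm", "body": {"rows": [3,0.05,0,0,0,0,0,3,0.05,0,0,0,0,0,3,0.05,0,0,0,0,0,3,0.05,0,0,0,0,0,0,0,-2,0,0,0,0,0,0,-2.5,0,0,0,0,0,0,-2.5,0,0,0,0,0,0,-1.4,0,0,0,0,0,0,0,0,0,0,0,0,0,0,0,0,0,0]}}

```text
clock: 2.15
eef_pos: [561.1, 319.9, 169.9]
eef_rot: [-3.141, -0.0, -3.083]
wrist_force: [-0.6, -0.4, 0.8]
finger_gap: 93.9
finger_force: 0.0
```

Run:
```python
from m import *
s=manip.read_state(); print(s['eef_pos'],s['eef_rot'],s['joints'],s['wrist_force'])
grab('wrist')
print('tab');obj('wrist',520,600,280,350,165,200)
print('guardtop');obj('wrist',500,610,260,370,147,160)
```

```text
[561.09036164 319.90489165 169.89519179] [-3.14143824e+00 -4.77980426e-04 -3.08254147e+00] [ 4.61465109e-01  5.49475208e-01  1.27152247e+00  4.65612579e-05
  1.32109525e+00 -1.16839396e+00] [-0.62188908 -0.38972921  0.84926494]
tab
wrist 2917 med [557.1 319.7 186.9] rect [562.  319.9] [40.4 12. ] 3.3
guardtop
wrist 6296 med [553.6 318.7 153.4] rect [562.5 319.9] [62.8 36.1] 3.3
```

Request:
{"method": "jog_arm", "body": {"rows": [0,0,-0.2,0,0,0,0.6,0,0,0,0,0,0,1,0,0,0,0,0,0,1,0,0,0,0,0,0,1,0,0,0,0,0,0,1,0,0,0,0,0,0,1,0,0,0,0,0,0,1,0,0,0,0,0,0,1], "newtons": 25}}

```text
clock: 2.87
eef_pos: [561.9, 319.4, 167.5]
eef_rot: [-3.142, 0.0, -3.083]
wrist_force: [0.3, 0.4, -0.8]
finger_gap: 44.3
finger_force: 0.0
```

Request:
{"method": "jog_arm", "body": {"rows": [0,0,0,0,0,0,1,0,0,0,0,0,0,1,0,0,0,0,0,0,1,0,0,0,0,0,0,1,0,0,0,0,0,0,1,0,0,0,0,0,0,1,0,0,0,0,0,0,1,0,0,0,0,0,0,1]}}

```text
clock: 3.53
eef_pos: [561.8, 319.5, 167.4]
eef_rot: [-3.142, -0.0, -3.083]
wrist_force: [0.0, -0.4, -0.3]
finger_gap: 11.6
finger_force: 25.0
```

Request:
{"method": "jog_arm", "body": {"rows": [0,0,0.5,0,0,0,1,0,0,1,0,0,0,1,0,0,1,0,0,0,1,0,0,1,0,0,0,1,0,0,1,0,0,0,1,0,0,1,0,0,0,1,0,0,1,0,0,0,1,0,0,0.5,0,0,0,1,0,0,0,0,0,0,1]}}

```text
clock: 4.28
eef_pos: [562.2, 319.6, 239.0]
eef_rot: [3.141, 0.002, -3.083]
wrist_force: [0.7, 0.2, -0.9]
finger_gap: 11.6
finger_force: 25.0
```

Run:
```python
from m import *
s=manip.read_state(); print(s['eef_pos'],s['eef_rot'],s['wrist_force'],s['finger_gap'])
for n in('wrist','scene'):
    p,d,X=grab(n)
    cv2.imwrite(f'pics/{n}2.png',p)
    print('guardtop');obj(n,500,620,260,380,210,228)
    print('plate');obj(n,500,610,260,370,84,97)
    print('knob');obj(n,530,600,290,350,110,150)
    print('bar');obj(n,380,480,130,290,112,135)
```

```text
[562.19398125 319.61510518 239.04598411] [ 3.14076281e+00  1.95431053e-03 -3.08336351e+00] [ 0.7437897   0.15793217 -0.93771027] 11.582172203467923
guardtop
wrist 3747 med [539.9 318.7 224.8] rect [562.5 320.2] [61.6 36.1] 3.6
plate
wrist 2531 med [532.8 315.5  89.3] rect [538.  316.1] [40.3 48. ] 4.1
knob
wrist few 0
bar
wrist 4327 med [430.8 216.2 124.3] rect [430.1 215.7] [ 16.2 116.4] 6.7
guardtop
scene 87 med [558.  300.6 222.2] rect [554.6 302.4] [43.5 11.7] 4.1
plate
scene 527 med [550.  310.1  88.7] rect [561.6 313.8] [87.1 51.7] 3.5
knob
scene 195 med [559.3 307.9 139.9] rect [561.  313.3] [30.7 26.5] 65.0
bar
scene 337 med [429.9 207.1 123.7] rect [430.5 212.5] [ 14.8 118.1] 6.5
```

Request:
{"method": "jog_arm", "body": {"rows": [-0.6,-0.5,0,0,0,0,1,-1.4,-1.1,0,0,0,0,1,-1.5,-1.2,0,0,0,0.01,1,-1.5,-1.2,0,0,0,0.01,1,-1.5,-1.2,0,0,0,0.01,1,-1.5,-1.2,0,0,0,0.01,1,-1.5,-1.2,0,0,0,0.01,1,-1.5,-1.2,0,0,0,0.005,1,-1.4,-1,0,0,0,0,1,-0.8,-0.6,0,0,0,0,1,0,0,0,0,0,0,1,0,0,0,0,0,0,1,0,0,0,0,0,0,1]}}

```text
clock: 5.47
eef_pos: [430.2, 215.7, 237.2]
eef_rot: [-3.142, -0.0, -3.028]
wrist_force: [-0.7, 0.7, -0.7]
finger_gap: 12.3
finger_force: 25.0
```

Run:
```python
from m import *
s=manip.read_state(); print(s['eef_pos'],s['eef_rot'],s['wrist_force'],s['finger_gap'])
for n in('wrist','scene'):
    p,d,X=grab(n)
    cv2.imwrite(f'pics/{n}3.png',p)
    print('guardtop');obj(n,370,490,160,280,210,228)
    print('bar');obj(n,380,480,130,290,112,135)
    print('plate');obj(n,500,610,260,370,84,97)
    print('knob');P=obj(n,530,600,290,350,110,150)
    print('knobtop');P=obj(n,530,600,290,350,140,150)
```

```text
[430.24371257 215.69885558 237.21770592] [-3.14153916e+00 -2.70965172e-04 -3.02843239e+00] [-0.6851627   0.67064638 -0.67833734] 12.273086013526516
guardtop
wrist 3708 med [408.3 213.4 223.1] rect [430.2 216.3] [61.2 36. ] 6.5
bar
wrist 1625 med [428.9 188.9 124.4] rect [429.5 215.4] [ 15.  115.7] 6.6
plate
wrist 1838 med [530.5 314.7  89.4] rect [532.1 315.6] [30.8 49.5] 6.2
knob
wrist few 0
knobtop
wrist few 0
guardtop
scene 338 med [418.3 202.8 221.9] rect [431.8 214.1] [62.9 40.3] 6.1
bar
scene 289 med [430.7 197.7 123.4] rect [430.3 207.9] [ 14.6 109.4] 7.0
plate
scene 415 med [555.7 305.3  89. ] rect [561.  312.8] [87.5 47.2] 5.5
knob
scene 181 med [559.4 307.  139.9] rect [561.4 312.7] [29.5 26. ] 70.2
knobtop
scene 86 med [561.8 313.1 142.2] rect [562.1 313.5] [27.4 25.2] 88.4
```

View pics/wrist3.png

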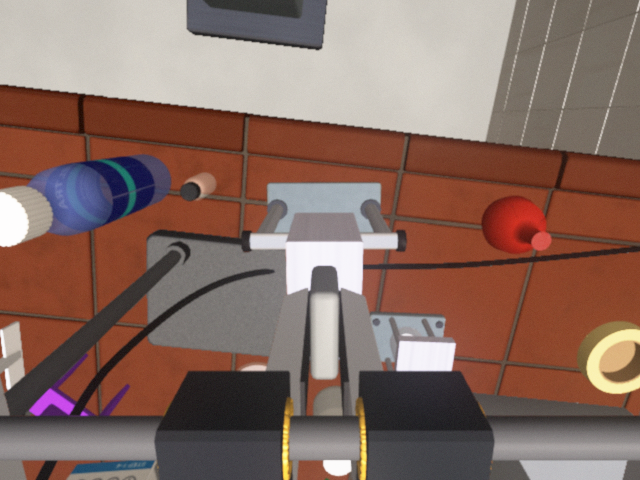

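The guard is held square over the middle of the bar, which runs from (245,241) to (405,241) with the guard at (325,250). Lowering it now.

Request:
{"method": "jog_arm", "body": {"rows": [0,0,-1,0,0,0,1,0,0,-1,0,0,0,1,0,0,-1.5,0,0,0,1,0,0,-1.5,0,0,0,1,0,0,-1.5,0,0,0,1,0,0,-1,0,0,0,1,0,0,-0.8,0,0,0,1,0,0,-0.5,0,0,0,1,0,0,-0.3,0,0,0,1,0,0,0,0,0,0,1,0,0,0,0,0,0,1]}}

```text
clock: 6.48
eef_pos: [430.1, 215.5, 146.8]
eef_rot: [3.141, 0.001, -3.028]
wrist_force: [-0.1, 0.2, 0.0]
finger_gap: 11.7
finger_force: 25.0
```

Request:
{"method": "jog_arm", "body": {"rows": [0,0,-0.1,0,0,0,1,0,0,0,0,0,0,1,0,0,-0.05,0,0,0,1,0,0,0,0,0,0,1,0,0,0,0,0,0,1]}}

```text
clock: 6.9
eef_pos: [430.0, 215.5, 145.3]
eef_rot: [3.141, 0.001, -3.028]
wrist_force: [-0.8, -0.7, 2.7]
finger_gap: 12.1
finger_force: 25.0
```

Contact with the bar. Releasing the guard by opening to about 40 mm.

Request:
{"method": "jog_arm", "body": {"rows": [0,0,0,0,0,0,0.85,0,0,0,0,0,0,0.75,0,0,0,0,0,0,0.65,0,0,0,0,0,0,0.55,0,0,0,0,0,0,0.5,0,0,0,0,0,0,0.5,0,0,0,0,0,0,0.5,0,0,0,0,0,0,0.5]}}

```text
clock: 7.57
eef_pos: [429.9, 215.4, 144.9]
eef_rot: [-3.142, -0.0, -3.028]
wrist_force: [-0.3, 0.4, 0.0]
finger_gap: 46.8
finger_force: 0.0
```

Run:
```python
from m import *
s=manip.read_state(); print(s['eef_pos'],s['wrist_force'],s['finger_gap'])
grab('wrist')
print('guardtop');P=obj('wrist',370,490,160,280,127,140)
A=np.c_[P[:,:2],np.ones(len(P))];print('plane',np.linalg.lstsq(A,P[:,2],rcond=None)[0])
print('bar');obj('wrist',380,480,130,290,112,126)
```

```text
[429.86510705 215.4375478  144.9444999 ] [-0.28291551  0.40465686  0.02538326] 46.8296251759401
guardtop
wrist 6700 med [422.  213.4 131.6] rect [429.8 216.2] [71.9 95.7] 42.4
plane [-4.20143062e-02 -9.05224922e-03  1.51444311e+02]
bar
wrist 3509 med [424.8 213.3 123.4] rect [418.2 214.4] [ 38.6 116. ] 6.5
```

Request:
{"method": "jog_arm", "body": {"rows": [0,0,0.5,0,0,0,0.5,0,0,1,0,0,0,0.5,0,0,1.5,0,0,0,0.3,0,0,2,0,0,0,0,0,0,2,0,0,0,0,0,0,1.5,0,0,0,0,0,0,0.5,0,0,0,0,0.5,3,0,0,0,-0.02,0,1,3,0,0,0,-0.02,0,1,3,0,0,0,-0.01,0,0.5,1.5,0,0,0,0,0,0,0,0,0,0,0,0,0,0,0,0,0,0,0]}}

```text
clock: 8.7
eef_pos: [459.6, 320.7, 234.3]
eef_rot: [-3.141, -0.001, -3.077]
wrist_force: [0.5, -1.2, 0.2]
finger_gap: 94.2
finger_force: 0.0
```

Run:
```python
from m import *
from scipy.optimize import least_squares
s=manip.read_state(); print(s['eef_pos'],s['eef_rot'],s['wrist_force'])
p,d,X=grab('wrist'); cv2.imwrite('pics/wrist4.png',p)
print('guardtop');obj('wrist',370,490,160,280,126,140)
print('plate');obj('wrist',500,610,260,370,84,97)
def circ(P,r):
    f=least_squares(lambda c:np.hypot(P[:,0]-c[0],P[:,1]-c[1])-r,[562,318],loss='soft_l1');return f.x.round(1),round(float(np.sqrt((f.fun**2).mean())),2)
for n in('wrist','top'):
    if n=='top': grab(n)
    print(n);P=obj(n,535,590,290,345,140,150)
    P=obj(n,535,590,290,345,122,138)
    if P is not None: print('side fit',circ(P,15))
    P=obj(n,535,590,290,345,91,96)
    obj(n,500,610,260,370,84,97)
```

```text
[459.6106786  320.68905676 234.32541831] [-3.14097790e+00 -1.02134588e-03 -3.07733171e+00] [ 0.54062351 -1.19704     0.15562958]
guardtop
wrist 3448 med [422.5 224.2 131.5] rect [430.5 216.4] [99.1 69.6] 63.1
plate
wrist 3792 med [545.3 317.6  89.6] rect [560.5 317.6] [87.3 48. ] 4.1
wrist
wrist 1132 med [559.5 317.9 142.4] rect [560.5 317.7] [28.8 29.7] 77.2
wrist 440 med [548.1 317.8 130.4] rect [552.7 317.6] [14.9 29.6] 0.8
side fit (array([561.2, 317.8]), 0.35)
wrist 368 med [555.  317.5  94.3] rect [561.7 324. ] [50.6 43.6] 76.8
wrist 3792 med [545.3 317.6  89.6] rect [560.5 317.6] [87.3 48. ] 4.1
top
top 85 med [562.5 319.7 143. ] rect [561.2 318.9] [27.1 28.4] 74.7
top 10 med [556.5 320.1 137.1] rect [555.1 320.1] [29.1 16. ] 78.5
side fit (array([567.5, 317.5]), 3.19)
top 80 med [565.4 320.4  92.4] rect [562.5 319.4] [45.1 53.2] 89.2
top 456 med [559.5 319.   89.7] rect [561.1 319. ] [85.7 48. ] 4.0
```

View pics/wrist4.png

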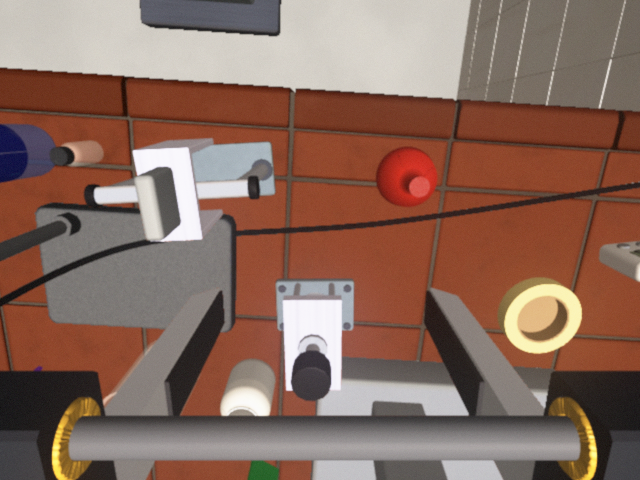

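The guard hangs upright on the bar, with its tab at (155,205). The plunger is uncovered, with its knob at (312,375). Moving over the knob now.

Request:
{"method": "jog_arm", "body": {"rows": [2,0,0,0,0,0,0,2.5,-0.1,0,0,0,0,0,2.5,-0.15,0,0,0,0,0,2,0,0,0,0,0,0,1.1,0,0,0,0,0,0,0,0,-2,0,0,0,0,0,0,-2.5,0,0,0,0,0,0,-2.5,0,0,0,0,0,0,-2,0,0,0,0,0,0,-1.5,0,0,0,0,0,0,-0.8,0,0,0,0,0,0,0,0,0,0,0,0,0,0,0,0,0,0]}}

```text
clock: 9.88
eef_pos: [561.1, 317.6, 122.8]
eef_rot: [3.141, 0.001, -3.079]
wrist_force: [0.2, -0.4, 0.5]
finger_gap: 93.8
finger_force: 0.0
```

Run:
```python
from m import *
from scipy.optimize import least_squares
s=manip.read_state(); print(s['eef_pos'],s['eef_rot'],s['wrist_force'])
p,d,X=grab('wrist'); cv2.imwrite('pics/wrist5.png',p)
P=obj('wrist',535,590,290,345,140,150)
P=obj('wrist',535,590,290,345,122,138)
f=least_squares(lambda c:np.hypot(P[:,0]-c[0],P[:,1]-c[1])-15,[562,318],loss='soft_l1');print(f.x)
obj('wrist',500,610,260,370,84,97)
```

```text
[561.10772988 317.56700249 122.79335184] [ 3.14138747e+00  5.76932582e-04 -3.07893831e+00] [ 0.17738542 -0.41107229  0.49915137]
wrist 3734 med [559.5 317.8 142.3] rect [560.4 317.8] [28.9 29.5] 78.0
wrist 930 med [547.9 317.  130.5] rect [551.7 316. ] [12.2 29. ] 11.8
[561.20588752 317.91031348]
wrist 9576 med [543.  316.4  89.4] rect [561.  317.8] [86.9 48.2] 3.9
```

Request:
{"method": "jog_arm", "body": {"rows": [0,0.03,-0.2,0,0,0,0.5,0,0,0,0,0,0,0.6,0,0,0,0,0,0,1,0,0,0,0,0,0,1,0,0,0,0,0,0,1,0,0,0,0,0,0,1,0,0,0,0,0,0,1,0,0,0,0,0,0,1,0,0,0,0,0,0,1,0,0,0,0,0,0,1,0,0,0,0,0,0,1,0,0,0,0,0,0,1,0,0,0,0,0,0,1,0,0,0,0,0,0,1], "newtons": 20}}

```text
clock: 11.1
eef_pos: [560.9, 318.2, 119.9]
eef_rot: [-3.142, -0.0, -3.078]
wrist_force: [0.5, -0.9, -0.2]
finger_gap: 29.6
finger_force: 20.0
```

Request:
{"method": "jog_arm", "body": {"rows": [0,0,0.2,0,0,0,1,0,0,0.3,0,0,0,1,0,0,0.4,0,0,0,1,0,0,0.4,0,0,0,1,0,0,0.4,0,0,0,1,0,0,0.3,0,0,0,1,0,0,0,0,0,0,1]}}

```text
clock: 11.68
eef_pos: [561.1, 318.4, 140.9]
eef_rot: [3.141, 0.001, -3.078]
wrist_force: [-0.3, -0.7, -1.1]
finger_gap: 29.8
finger_force: 20.0
```

Request:
{"method": "jog_arm", "body": {"rows": [0,0,0.4,0,0,0,1,0,0,0.4,0,0,0,1,0,0,0.4,0,0,0,1,0,0,0.4,0,0,0,1,0,0,0.3,0,0,0,1,0,0,0.2,0,0,0,1,0,0,0.2,0,0,0,1,0,0,0.1,0,0,0,1,0,0,0,0,0,0,1,0,0,0,0,0,0,1]}}

```text
clock: 12.52
eef_pos: [560.8, 318.2, 163.9]
eef_rot: [-3.142, -0.0, -3.078]
wrist_force: [0.6, 1.3, -1.4]
finger_gap: 29.4
finger_force: 20.0
```

Run:
```python
from m import *
s=manip.read_state(); print(s['eef_pos'],s['eef_rot'],s['wrist_force'],s['finger_force'])
p,d,X=grab('wrist'); cv2.imwrite('pics/wrist6.png',cv2.resize(p[200:400,200:440],(720,600),interpolation=cv2.INTER_CUBIC))
P=obj('wrist',535,590,300,336,175,200); print(np.percentile(P[:,2],[5,50,95]))
Q=obj('wrist',500,610,260,370,84,97)
# points on shoulder / rod
for z in range(96,170,4):
    Q=X[(abs(X[...,0]-561)<20)&(abs(X[...,1]-318)<20)&(X[...,2]>z)&(X[...,2]<=z+4)]
    if len(Q)>3: print(z,len(Q),np.median(Q,0).round(1),np.ptp(Q[:,1]).round(1))
p,d,X=grab('scene');m=load('scene')
print('guard');obj('scene',370,490,160,280,127,140)
u=m['K']@(m['R']@np.array([561,318,112.])+m['t'].ravel());u=(u[:2]/u[2]).astype(int);print(u)
cv2.imwrite('pics/scene6.png',cv2.resize(p[u[1]-60:u[1]+90,u[0]-110:u[0]+80],(760,600),interpolation=cv2.INTER_CUBIC))
```

```text
[560.83649331 318.22985875 163.85021435] [-3.14154931e+00 -1.15985134e-04 -3.07841553e+00] [ 0.6393164   1.30036025 -1.35986983] 19.99969482421875
wrist 5454 med [556.5 318.5 186.3] rect [559.8 320.3] [29.9 35.5] 14.5
[177.80708508 186.25209893 194.2702699 ]
wrist 6741 med [542.6 316.1  89.4] rect [554.4 317.4] [73.4 48.2] 4.0
96 49 [553.9 317.3  97.9] 15.5
100 70 [554.3 317.1 101.5] 15.3
104 45 [553.9 316.8 106.7] 14.6
108 60 [554.  318.  109.9] 14.8
112 64 [554.  318.  114.3] 14.0
116 46 [554.2 316.9 116.7] 12.7
120 13 [553.  317.4 121.2] 8.1
132 51 [549.9 317.7 135.1] 23.9
136 694 [553.8 317.4 138.3] 24.0
140 23 [554.9 317.6 141.5] 7.4
152 15 [552.  333.3 155.4] 34.5
156 106 [552.3 333.  158.2] 39.8
160 111 [551.9 313.8 161.7] 39.8
164 325 [549.9 318.1 166.2] 39.9
168 353 [550.  316.4 170.3] 39.9
guard
scene 344 med [424.7 205.  131.3] rect [428.7 213.4] [66.9 75.7] 50.8
[290 248]
```

View pics/wrist6.png

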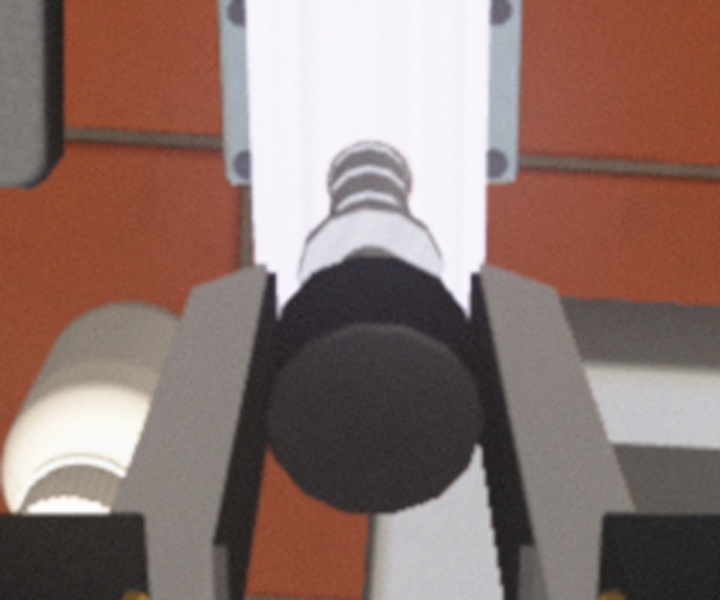

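View pics/scene6.png

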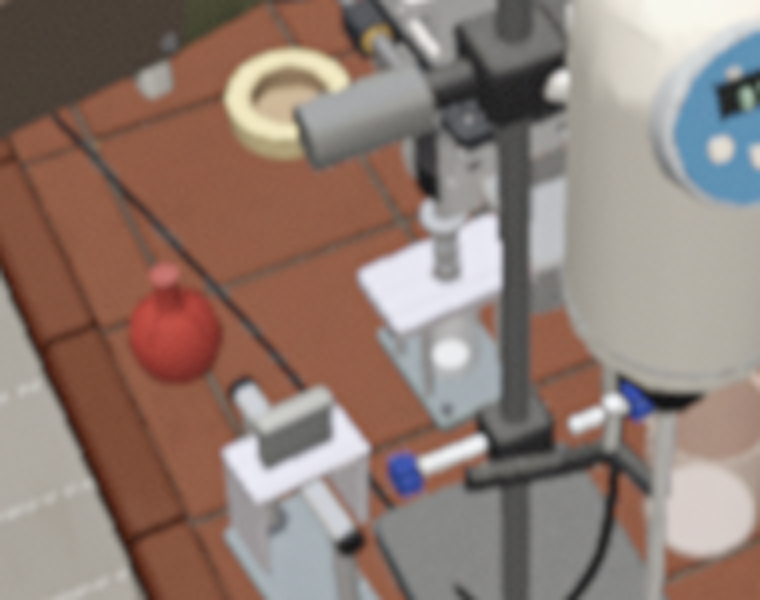

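The rod is 44 mm out and straight in the bore, with the third ring right at the plate. The guard hangs on the bar. One millimetre more, then I let it settle.

Request:
{"method": "jog_arm", "body": {"rows": [0,0,0.1,0,0,0,1,0,0,0,0,0,0,1,0,0,0,0,0,0,1,0,0,0,0,0,0,1,0,0,0,0,0,0,1,0,0,0,0,0,0,1]}}

```text
clock: 13.12
eef_pos: [560.8, 318.2, 164.9]
eef_rot: [-3.142, -0.0, -3.078]
wrist_force: [0.6, 0.1, -1.5]
finger_gap: 29.9
finger_force: 20.0
```

Run:
```python
from m import *
s=manip.read_state(); print(s['eef_pos'],s['wrist_force'],s['finger_force'],abs(s['qd']).max())
if abs(s['eef_pos'][2]-164.9)<1.5: print(manip.sign_off())
```

```text
[560.8424571  318.24670105 164.92148204] [ 0.61080385  0.09660269 -1.49460616] 19.99968945980072 0.0011937177093462408
the job is handed in; nothing more can be done
None
```

I handed the job in at about 13 s: the guard hangs released on the rail's bar, and the plunger is held about 45 mm out by arm travel, its third ring level with the head plate; no pass/fail result came back.

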